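# Key and sprocket onto the mixer gearbox shaft

### The arm

A 6-joint arm with a two-finger parallel gripper is mounted at the origin on a cart in front of the work surface, level with it; the furniture and walls round the work are solid. World frame = base frame: x ahead of the robot, y to its left, z up, the work surface at z = 0. Lengths are in mm, angles in rad, forces in N, time in s.
With the tool pointing down it reaches from about 350 to 875 mm from the base axis. Payload 4.2 kg.
Tool frame: the origin (TCP) lies at the very end of the fingers, on their centre line; the grasp point (between the pads) lies 19 mm behind it; z points along the fingers, y is the line along which they close (so a half turn about z gives the same grasp; the last joint's range is limited). The gripper opens to 85 mm and grips with 20 to 120 N. Pads are 22 mm wide; open, the fingers measure 114 mm over their backs; the gripper's body (76 mm by 85 mm) begins 54 mm behind the grasp point. The pads swing forward as they close: fully open they stand 13 mm farther back than shut.
Start: joints at [-0.957, 0.385, 0.008, 0, -1.194, -0.259], TCP at [217.141, -586.045, 231.312] pointing down, gripper open.
Joint ranges: [-3.14, 3.14], [-1.21, 2.06], [-1.07, 1.41], [-3.16, 2.05], [-2.99, -0.16], [-3.1, 3.1]. Speed limits (rad/s): [2.79, 2.79, 3.14, 3.14, 3.14, 3.14].

### API

Orientations are given as a unit quaternion [x, y, z, w].
In Python, from bench import arm, optics gives the robot as it stands. The module is installed in compiled form; this text tells all that it offers.
- The arm moves only by the tool step_arm, never from a script. Its argument "motion" is a list of rows, each an object with "dr": the turn, a rotation vector about the tool's x, y, z in units of 8 degrees (1.0 is 8 degrees), a list of three; "slide": the shift along the tool's x, y, z in mm, a list of three; "jaw": the finger opening in mm, from 0 to 85.4. A call has exactly 8 rows; each row is the pose to reach, as a shift and turn from the pose commanded when the call began, along the tool's axes at that moment; what a row does not reach only later rows make up. A row lasts 1/8 s, in which the tool goes at most 62.5 mm and 10.7 degrees, less where a joint would pass 70% of its speed; a pose out of reach is approached as far as the arm can. A call with a gripper value outside its range is refused whole. The fingers move at their own pace and stop on an object; the grip force is fixed at half the most. Time passes only in rows, so rows that repeat a pose let the fingers close, or fill a call up. It gives the time, the measured TCP pose, the force, the opening and the grip force at its end, in the units of the state.
- arm.read_state(): the state, without advancing time (a new reading comes with each control period).
- optics.get_image(name): name is "side" or "top" or "wrist"; returns the picture (400x640x3 uint8, blue, green, red); there is no depth.
- optics.camera_info(name): a dict with "camera_matrix" (3x3 intrinsics, pixels), "k1" (the pictures are not rectified: a ray, as slopes to the right and down, at radius r is drawn at 1 + k1 r^2 times it, then the intrinsics apply), "view" (4x4, takes a point from world to camera coordinates); the wrist camera has in their place "T_tool_cam" (4x4, takes a point from camera to tool coordinates, whose origin is the TCP and whose axes are the flange's). Camera axes: x right, y up, looking along -z (the intrinsics and any distortion apply to the point x, -y, -z); pixel columns grow to the right and rows downward; lengths in mm; the calibration is good to about 2 mm. A picture is of the moment at which its call begins: read the wrist's pose just before it. camera_info takes no time and is no camera call.
- arm.job_done(): hands the job in; it is judged then, once.
The state is a dict: "clock": time; "joints": joint angles; "joint_vel": joint speeds; "joint_efforts": joint torques, N m; "position": TCP position; "ee_rot": TCP orientation; "contact_force": force on the tool from outside, world axes, zero at the start; "wrist_torque": the same for the moment, N m; "gripper_width": finger opening in mm; "grasp_force": force on a finger pad.
Only numpy, scipy, OpenCV 4.12 (cv2) and the standard library are available. Lean on these libraries where they do the work, as an engineer would, in place of code of your own. Each camera call takes 0.05 s, during which the arm holds its last target. There are 200 camera calls.

### The job

Put the drive key - the narrow steel bar that fits, not the thick one - upright into the slot across the end of the gearbox shaft and let go of it. Then slide the sprocket with the keyways in its bore (not the plain-bored one) down over the shaft, its keyways in line with the key, until it sits flat and fully home on the shoulder, and let go.

Things in the scene. Friction and masses are not known exactly. Their poses are not given: they have to be found in the camera images.
- key: Drive key (sizes in mm): steel bar 50 long (x), 12 wide (y), 32 high (z), standing on its narrow long side on the bench; 120 g. Origin at the centre of its underside. It goes into the slot same way up, either end first; seated, its upper 16 mm stands above the shaft's end (grip there, across the 12 mm) and it sticks out 9 mm either side. The other bar, 24 mm wide, does not fit.
- shaft: (Sizes in mm.) Fixed grey gearbox head, foot 128 mm across, with an upright steel shaft. Origin on the shaft's axis at bench height, z up. Round shoulder 72 mm across, top at z = 50; shaft 32 mm across from there to z = 78. Slot 15 mm wide right across the shaft's end along x, open at top and both ends, floor at z = 62, mouth flared to 21 mm. Does not turn.
- hub: Keyed sprocket (mm), 450 g, on the bench. Disc 111 mm across, z 0 to 10; boss above to z = 46, 88 long (x), two flats 58 apart (face +y, -y; 66 long) to grip. Through bore 44 with 2 keyways: slot 68 (x) by 22 (y), flared below. Origin: centre of underside. Seated: underside on the shoulder, x along the shaft's x (either way), key inside. The other sprocket: round boss, plain bore.
Things that resemble listed ones, but are neither listed nor needed, are in the scene too. Leave any turquoise or yellow look-alike of the key alone.

How it is judged:
By the outcome, as a careful person would: the job done as asked, in the order asked, and still so for the second after the job is handed in, with the robot touching nothing.
It also fails if it takes over 64 s, if anything falls off the work surface, if the arm or the gripper's body presses on something with over 40 N, if the wrist force passes 120 N, or if a joint passes its speed limit or range.

## Working session

There is one attempt and no reset: what is moved stays moved. The work goes in short steps, Python scripts to look and compute and a tool call to move; the robot and the scene stay as the last step left them, time stands still between calls to the robot, and variables do not carry over. Pictures are saved under pics/ and viewed, at most 14 in all, crops included, and the job is handed in when it is done.

Besides the shell and the picture viewer there is one more tool, called after "Emit:" as name([rows], argument=value, ...), one row to a line, values as JSON. step_arm: Moves the arm, as the interface text tells. Its arguments: {"type":"object","properties":{"motion":{"type":"array","items":{"type":"object","properties":{"dr":{"type":"array","items":{"type":"number"}},"slide":{"type":"array","items":{"type":"number"}},"jaw":{"type":"number"}}}}},"required":["motion"]}

```bash
mkdir -p pics
cat > h.py <<'E'
import numpy as np, cv2
from bench import arm, optics
from scipy.spatial.transform import Rotation as R
def pose():
    s=arm.read_state(); T=np.eye(4); T[:3,:3]=R.from_quat(s["ee_rot"]).as_matrix(); T[:3,3]=s["position"]; return s,T
def cam(name,T=None):
    c=optics.camera_info(name)
    if name=="wrist": W=T@np.array(c["T_tool_cam"])   # cam->world
    else: W=np.linalg.inv(np.array(c["view"]))
    return np.array(c["camera_matrix"]),float(c["k1"]),W
def ray(c,px):
    K,k1,W=c; px=np.atleast_2d(np.array(px,float))
    d=cv2.undistortPoints(px[:,None],K,np.array([k1,0,0,0.]))[:,0]
    v=np.c_[d[:,0],-d[:,1],-np.ones(len(d))]@W[:3,:3].T
    return W[:3,3],v
def onz(c,px,z):
    o,v=ray(c,px); return o+v*((z-o[2])/v[:,2])[:,None]
def proj(c,p):
    K,k1,W=c; q=(np.atleast_2d(p)-W[:3,3])@W[:3,:3]
    x=np.c_[q[:,0]/-q[:,2],-q[:,1]/-q[:,2],np.ones(len(q))]
    return cv2.projectPoints(x,np.zeros(3),np.zeros(3),K,np.array([k1,0,0,0.]))[0][:,0]
def totool(T,p): return (np.atleast_2d(p)-T[:3,3])@T[:3,:3]
E
python3 - <<'E'
from h import *
s,T=pose(); print({k:np.round(v,3) for k,v in s.items()}); print(T.round(3))
ims=[]
for n in("top","side","wrist"):
    im=optics.get_image(n); cv2.imwrite(f"pics/{n}0.png",im); ims.append(im)
    c=cam(n,T); print(n,c[0].round(1).tolist(),c[1],c[2].round(2).tolist())
E
```

```text
{'clock': np.float64(0.0), 'joints': array([-0.957,  0.386,  0.007, -0.   , -1.194, -0.259]), 'joint_vel': array([-0.   ,  0.   ,  0.001,  0.002, -0.001, -0.001]), 'joint_efforts': array([-1.0000e-03, -3.9229e+01,  1.8840e+01,  4.1860e+00, -5.0000e-03,
       -0.0000e+00]), 'position': array([ 216.921, -585.514,  230.211]), 'ee_rot': array([-0.176,  0.984,  0.001, -0.   ]), 'contact_force': array([ 0.418, -1.245, -0.135]), 'wrist_torque': array([0.007, 0.017, 0.002]), 'grasp_force': np.float64(0.0), 'gripper_width': np.float64(85.416)}
[[-9.38000e-01 -3.47000e-01 -1.00000e-03  2.16921e+02]
 [-3.47000e-01  9.38000e-01  2.00000e-03 -5.85514e+02]
 [ 0.00000e+00  2.00000e-03 -1.00000e+00  2.30211e+02]
 [ 0.00000e+00  0.00000e+00  0.00000e+00  1.00000e+00]]
top [[488.6, 0.0, 322.3], [0.0, 488.6, 202.3], [0.0, 0.0, 1.0]] -0.009502206985859761 [[-0.02, 0.99, -0.16, 266.27], [-1.0, -0.02, 0.01, 87.82], [0.01, 0.16, 0.99, 1763.36], [0.0, 0.0, 0.0, 1.0]]
side [[413.1, 0.0, 312.5], [0.0, 413.1, 198.0], [0.0, 0.0, 1.0]] 0.018086686289874167 [[-0.95, 0.21, -0.24, 203.79], [-0.32, -0.59, 0.74, 1054.0], [0.02, 0.78, 0.63, 869.26], [0.0, 0.0, 0.0, 1.0]]
wrist [[289.2, 0.0, 325.2], [0.0, 289.2, 199.6], [0.0, 0.0, 1.0]] -0.028741150347776967 [[-0.35, -0.89, -0.28, 144.15], [0.94, -0.33, -0.11, -613.58], [0.0, -0.3, 0.95, 372.91], [0.0, 0.0, 0.0, 1.0]]
```

View pics/top0.png

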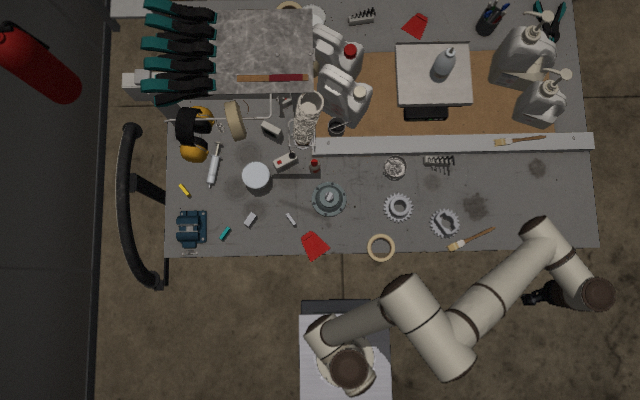

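View pics/side0.png

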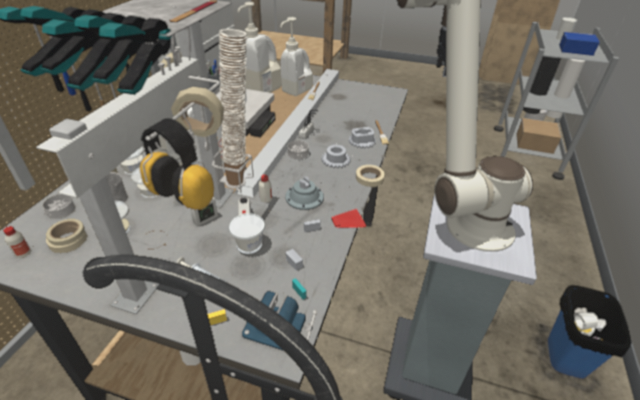

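Top view: keys could be the bars at (291,220) narrow, (250,220) thick, turquoise (225,234), yellow (184,189), and a white/grey block at (271,129). Sprockets are at (398,207) and (445,222), and the gearbox shaft at (329,199). A close crop will check the choice.

Run:
```python
from h import *
im=cv2.imread("pics/top0.png")
cv2.imwrite("pics/c1.png",cv2.resize(im[175:251,235:475],None,fx=3.33,fy=3.33,interpolation=cv2.INTER_CUBIC))
c=cam("top")
for n,p,z in(("key",(291,220),32),("thick",(250,220),32),("shaft",(329,197),78),("hubA",(398,206),46),("hubB",(444.5,221),46),("tall",(256,172),100),("red",(314,165),80)): print(n,onz(c,p,z).round(0))
```

```text
key [[482. 180.  32.]]
thick [[486. 327.  32.]]
shaft [[555.  44.  78.]]
hubA [[ 523. -202.   46.]]
hubB [[ 465. -364.   46.]]
tall [[645. 296. 100.]]
red [[670.  94.  80.]]
```

View pics/c1.png

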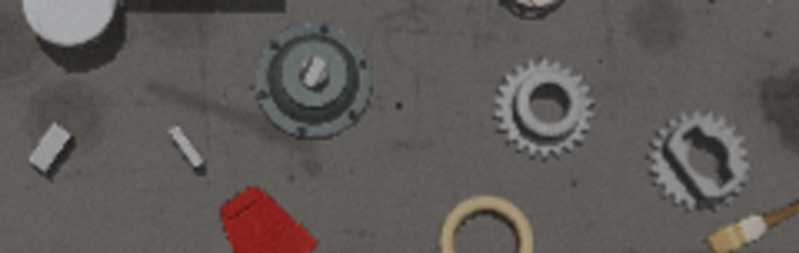

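The narrow bar is at about (291,219), and the keyed sprocket at (447,222) has the flat-sided boss and slotted bore. The plain sprocket is at (398,207), the thick bar at (250,220). I'll hover over each needed item with the wrist camera.

```bash
cat >> h.py <<'E'
def go(p,yaw,T=None):
    """slide/dr to TCP p with tool x axis at world heading yaw (deg), tool straight down"""
    if T is None: s,T=pose()
    c,s_=np.cos(np.radians(yaw)),np.sin(np.radians(yaw))
    G=np.array([[c,s_,0],[s_,-c,0],[0,0,-1.]])
    d=R.from_matrix(T[:3,:3].T@G).as_rotvec(degrees=True)/8
    print("slide",totool(T,p)[0].round(1),"dr",d.round(2))
    return G
E
python3 - <<'E'
from h import *
go([447,-364,230],180)
E
```

```text
slide [-292.7  128.     0.6] dr [ 0.01 -0.    2.54]
```

Emit:
step_arm([
  {"dr": [0, 0, 2.5], "slide": [-293, 128, 0], "jaw": 85},
  {"dr": [0, 0, 2.5], "slide": [-293, 128, 0], "jaw": 85},
  {"dr": [0, 0, 2.5], "slide": [-293, 128, 0], "jaw": 85},
  {"dr": [0, 0, 2.5], "slide": [-293, 128, 0], "jaw": 85},
  {"dr": [0, 0, 2.5], "slide": [-293, 128, 0], "jaw": 85},
  {"dr": [0, 0, 2.5], "slide": [-293, 128, 0], "jaw": 85},
  {"dr": [0, 0, 2.5], "slide": [-293, 128, 0], "jaw": 85},
  {"dr": [0, 0, 2.5], "slide": [-293, 128, 0], "jaw": 85},
])

```text
clock: 1.15
position: [446.5, -365.0, 231.1]
ee_rot: [-0.002, 1.0, 0.0, -0.0]
contact_force: [-0.8, 0.1, -0.3]
gripper_width: 85.0
grasp_force: 0.0
```

Run:
```python
from h import *
s,T=pose(); im=optics.get_image("wrist"); cv2.imwrite("pics/w_hub.png",im); np.save("w_hub.npy",T)
print(s["position"],s["clock"]); go([540,44,230],180)
```

```text
[ 446.49576488 -364.98094214  231.11972422] 1.15
slide [-95.2 408.8   1.2] dr [ 0.   -0.    0.03]
```

View pics/w_hub.png

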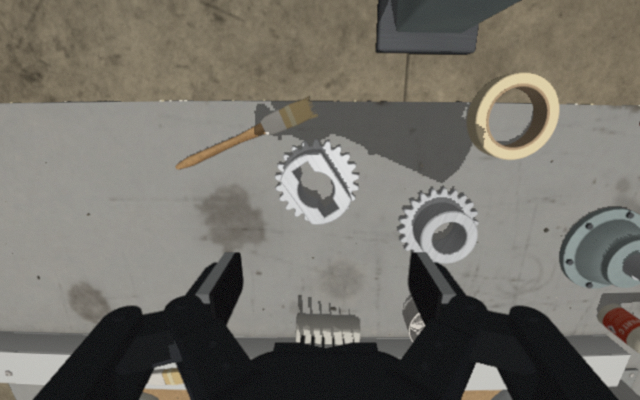

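The wrist view shows the keyed sprocket at (317,187), its slot running from (308,166) to (328,207); the plain one is at (445,230). On to the shaft, then the key.

Emit:
step_arm([
  {"dr": [0, 0, 0], "slide": [-95, 409, 1], "jaw": 85},
  {"dr": [0, 0, 0], "slide": [-95, 409, 1], "jaw": 85},
  {"dr": [0, 0, 0], "slide": [-95, 409, 1], "jaw": 85},
  {"dr": [0, 0, 0], "slide": [-95, 409, 1], "jaw": 85},
  {"dr": [0, 0, 0], "slide": [-95, 409, 1], "jaw": 85},
  {"dr": [0, 0, 0], "slide": [-95, 409, 1], "jaw": 85},
  {"dr": [0, 0, 0], "slide": [-95, 409, 1], "jaw": 85},
  {"dr": [0, 0, 0], "slide": [-95, 409, 1], "jaw": 85},
])

```text
clock: 2.2
position: [540.6, 46.6, 230.1]
ee_rot: [-0.004, 1.0, 0.0, 0.0]
contact_force: [-0.9, -0.6, 0.6]
gripper_width: 84.5
grasp_force: 0.0
```

Run:
```python
from h import *
s,T=pose(); im=optics.get_image("wrist"); cv2.imwrite("pics/w_sh.png",im); np.save("w_sh.npy",T)
print(s["position"],s["clock"]); go([460,180,200],180)
print(proj(cam("wrist",T),[[555,44,78],[482,180,32]]))
cv2.imwrite("pics/w_shc.png",cv2.resize(im[100:400,220:620],None,fx=2,fy=2))
```

```text
[540.61742188  46.60833122 230.12274943] 2.2
slide [ 79.3 135.2  30.1] dr [-0.   -0.    0.04]
[[323.46115776 198.02349624]
 [442.17064233 126.45112568]]
```

View pics/w_shc.png

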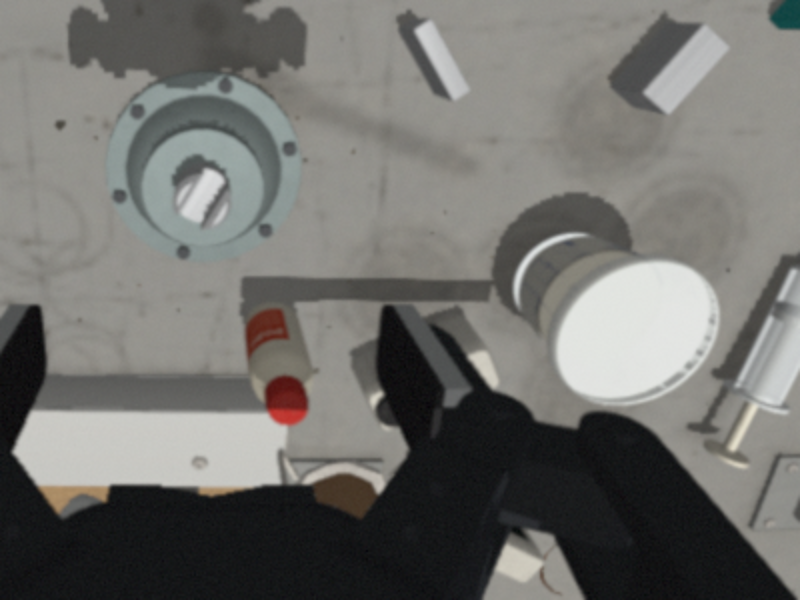

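The crop shows the shaft end at crop (202,197), i.e. image (321,198), with a diagonal slot. The narrow bar is at crop (442,60), i.e. image (441,130). Next I measure the key and slot, with a tighter crop of the slot.

Run:
```python
from h import *
T=np.load("w_sh.npy"); im=cv2.imread("pics/w_sh.png"); c=cam("wrist",T)
g=cv2.cvtColor(im,cv2.COLOR_BGR2GRAY)
roi=g[100:160,415:465]; print(np.percentile(roi,[50,90,97]))
m=(roi>175).astype(np.uint8); cs,_=cv2.findContours(m,0,2); k=max(cs,key=cv2.contourArea)
for z in (32,):
    pts=onz(c,k[:,0]+[415,100],z)[:,:2].astype(np.float32); r=cv2.minAreaRect(pts); b=cv2.boxPoints(r); print(r,b.round(1).tolist())
# slot
cv2.imwrite("pics/slot.png",cv2.resize(im[168:228,286:366],None,fx=9,fy=9,interpolation=cv2.INTER_CUBIC))
```

```text
[146. 189. 200.]
((485.98065185546875, 179.08126831054688), (47.661529541015625, 10.226696014404297), 34.88288879394531) [[463.5, 169.60000610351562], [469.3999938964844, 161.3000030517578], [508.5, 188.5], [502.6000061035156, 196.89999389648438]]
```

View pics/slot.png

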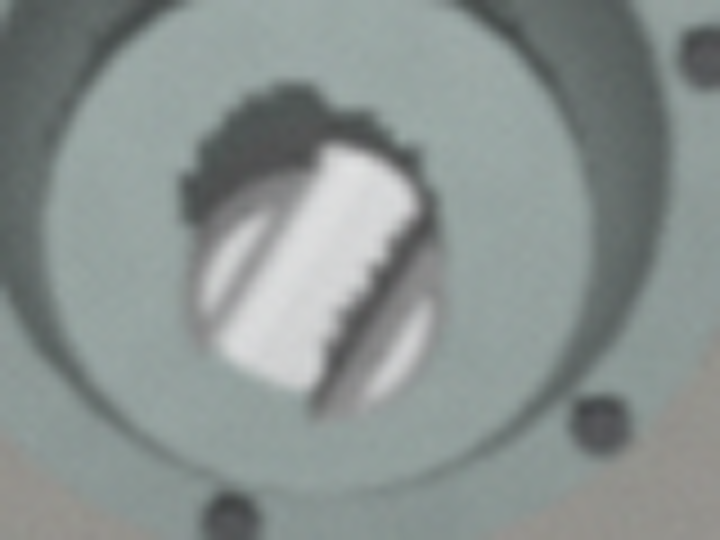

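Run:
```python
from h import *
T=np.load("w_sh.npy"); c=cam("wrist",T)
f=lambda p:(np.array(p,float)+.5)/9-.5+[286,168]
a=onz(c,f([[320,150],[215,335],[418,200],[316,390],[318,269]]),62)[:,:2]; print("floor",a.round(1))
b=onz(c,f([[317,290],[270,210],[208,315],[437,300],[364,400]]),78)[:,:2]; print("top",b.round(1))
for u,v in((a[0],a[1]),(a[2],a[3]),(b[1],b[2]),(b[3],b[4])): d=v-u; print(np.degrees(np.arctan2(d[1],d[0]))) 
# shoulder circle z=50 fit
im=cv2.imread("pics/w_sh.png")
# top camera estimate of shaft & key 
c2=cam("top"); t=cv2.imread("pics/top0.png"); g=cv2.cvtColor(t,6)
r=g[205:232,283:300]; cs,_=cv2.findContours((r>150).astype(np.uint8),0,2); k=max(cs,key=cv2.contourArea)
print("key top",cv2.minAreaRect(onz(c2,k[:,0]+[283,205],32)[:,:2].astype(np.float32)))
go([486,179,180],180-55.1); go([486,179,180],34.9+180)
s,_=pose();print(s["joints"].round(2))
```

```text
floor [[544.   41.2]
 [568.1  28.1]
 [550.3  53.4]
 [575.4  40.8]
 [559.3  41. ]]
top [[557.   41.1]
 [547.1  35.6]
 [560.2  28.2]
 [558.1  55.4]
 [570.9  46.8]]
-28.57063208845732
-26.591011520872122
-29.609265607931434
-33.99244555062335
key top ((486.95068359375, 181.04078674316406), (38.066349029541016, 6.626733779907227), 34.44796371459961)
slide [ 53.3 134.   50.1] dr [-0.   -0.    6.93]
slide [ 53.3 134.   50.1] dr [-0.   -0.   -4.32]
[ 0.38  0.25 -0.2  -0.   -1.13 -1.95]
```

Shaft is near (558,41) with the slot at about -28.5°; key is near (486,179) at 34.9°. I move over the key.

Emit:
step_arm([
  {"dr": [0, 0, -1.3], "slide": [20, 50, 20], "jaw": 45},
  {"dr": [0, 0, -2.6], "slide": [40, 100, 60], "jaw": 45},
  {"dr": [0, 0, -3.9], "slide": [53, 134, 110], "jaw": 45},
  {"dr": [0, 0, -4.3], "slide": [53, 134, 130], "jaw": 45},
  {"dr": [0, 0, -4.3], "slide": [53, 134, 130], "jaw": 45},
  {"dr": [0, 0, -4.3], "slide": [53, 134, 130], "jaw": 45},
  {"dr": [0, 0, -4.3], "slide": [53, 134, 130], "jaw": 45},
  {"dr": [0, 0, -4.3], "slide": [53, 134, 130], "jaw": 45},
])

```text
clock: 3.25
position: [486.9, 178.8, 101.4]
ee_rot: [-0.298, 0.955, 0.0, 0.001]
contact_force: [-0.4, 0.4, -0.2]
gripper_width: 45.0
grasp_force: 0.0
```

Run:
```python
from h import *
s,T=pose(); im=optics.get_image("wrist"); cv2.imwrite("pics/w_key.png",im); c=cam("wrist",T)
p=proj(c,[[486,179,32]])[0]; print(s["position"],p)
g=cv2.cvtColor(im,6); x0,y0=(p-[60,60]).astype(int); roi=g[max(y0,0):y0+120,x0:x0+120]; y0=max(y0,0)
cs,_=cv2.findContours((roi>175).astype(np.uint8),0,2)
for k in cs:
    if cv2.contourArea(k)<80: continue
    q=k[:,0]+[x0,y0]; print(cv2.boundingRect(q),cv2.minAreaRect(onz(c,q,32)[:,:2].astype(np.float32)))
```

```text
[486.93803281 178.80039189 101.35983213] [326.96340224 211.66711038]
(320, 203, 15, 38) ((492.8872375488281, 184.12733459472656), (31.639291763305664, 10.7739839553833), 35.83884048461914)
```

View pics/w_key.png

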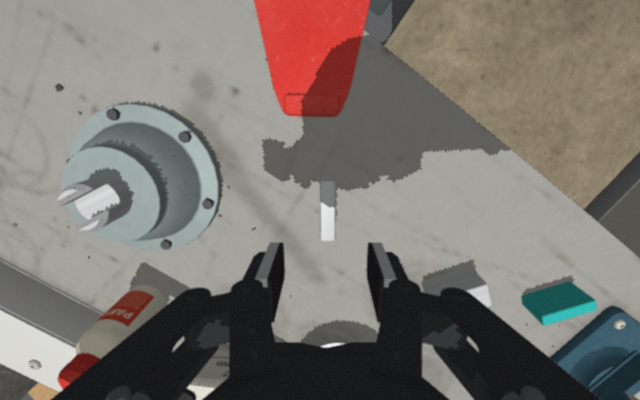

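The wrist view shows the key midway between the fingers, cols 320–335, rows 181–241. I descend and grip.

Emit:
step_arm([
  {"dr": [0, 0, 0.1], "slide": [1.5, 1, 40], "jaw": 45},
  {"dr": [0, 0, 0.1], "slide": [1.5, 1, 70], "jaw": 45},
  {"dr": [0, 0, 0.1], "slide": [1.5, 1, 82.5], "jaw": 45},
  {"dr": [0, 0, 0.1], "slide": [1.5, 1, 82.5], "jaw": 45},
  {"dr": [0, 0, 0.1], "slide": [1.5, 1, 82.5], "jaw": 5},
  {"dr": [0, 0, 0.1], "slide": [1.5, 1, 82.5], "jaw": 5},
  {"dr": [0, 0, 0.1], "slide": [1.5, 1, 82.5], "jaw": 5},
  {"dr": [0, 0, 0.1], "slide": [1.5, 1, 82.5], "jaw": 5},
])

```text
clock: 4.3
position: [485.3, 179.5, 19.2]
ee_rot: [-0.292, 0.956, 0.0, 0.001]
contact_force: [-0.6, -0.4, 7.0]
gripper_width: 10.2
grasp_force: 61.5
```

Emit:
step_arm([
  {"dr": [0, 0, 0], "slide": [0, 0, 0], "jaw": 5},
  {"dr": [0, 0, 0], "slide": [0, 0, 0], "jaw": 5},
  {"dr": [0, 0, 0], "slide": [0, 0, -40], "jaw": 5},
  {"dr": [0, 0, 0], "slide": [0, 0, -80], "jaw": 5},
  {"dr": [0, 0, 0], "slide": [0, 0, -120], "jaw": 5},
  {"dr": [0, 0, 0], "slide": [0, 0, -120], "jaw": 5},
  {"dr": [0, 0, 0], "slide": [0, 0, -120], "jaw": 5},
  {"dr": [0, 0, 0], "slide": [0, 0, -120], "jaw": 5},
])

```text
clock: 5.3
position: [483.6, 178.3, 136.3]
ee_rot: [-0.292, 0.957, -0.0, -0.002]
contact_force: [0.4, -0.1, -2.6]
gripper_width: 10.5
grasp_force: 60.5
```

Run:
```python
from h import *
s,T=pose(); print(s["gripper_width"],s["grasp_force"],s["position"]); G=go([558,41,140],151.5)
```

```text
10.515038930532967 60.52659273147583 [483.5633343  178.34409536 136.28820115]
slide [  14.9 -155.5   -3.7] dr [-0.01 -0.02  7.8 ]
```

Emit:
step_arm([
  {"dr": [0, 0, 1.3], "slide": [3, -26, -3], "jaw": 5},
  {"dr": [0, 0, 2.6], "slide": [5, -52, -3], "jaw": 5},
  {"dr": [0, 0, 3.9], "slide": [8, -78, -3], "jaw": 5},
  {"dr": [0, 0, 5.2], "slide": [10, -104, -3], "jaw": 5},
  {"dr": [0, 0, 6.5], "slide": [13, -130, -3], "jaw": 5},
  {"dr": [0, 0, 7.8], "slide": [15, -155.5, -3], "jaw": 5},
  {"dr": [0, 0, 7.8], "slide": [15, -155.5, -3], "jaw": 5},
  {"dr": [0, 0, 7.8], "slide": [15, -155.5, -3], "jaw": 5},
])

```text
clock: 6.3
position: [558.2, 41.7, 139.8]
ee_rot: [0.245, 0.969, -0.001, -0.001]
contact_force: [-0.0, -0.2, -1.4]
gripper_width: 10.2
grasp_force: 60.5
```

Run:
```python
from h import *
s,T=pose(); im=optics.get_image("wrist"); cv2.imwrite("pics/w_slot.png",im); np.save("w_slot.npy",T)
print(s["position"],s["gripper_width"]); c=cam("wrist",T); print(proj(c,[[558,41,78],T[:3,3]])); go([558,41,140],151.5)
cv2.imwrite("pics/w_slotc.png",cv2.resize(im[130:270,235:415],None,fx=4.4,fy=4.2,interpolation=cv2.INTER_CUBIC))
```

```text
[558.15939085  41.6543896  139.7577975 ] 10.16330429181751
[[325.49483137 215.39718662]
 [326.61992867 254.69596076]]
slide [-0.2 -0.9  0.1] dr [-0.01 -0.01  0.02]
```

View pics/w_slotc.png

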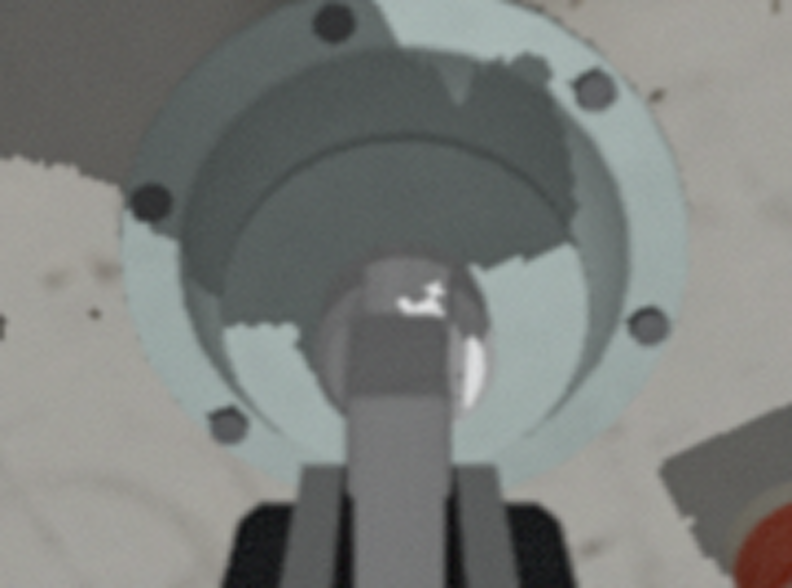

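Run:
```python
from h import *
T=np.load("w_slot.npy"); c=cam("wrist",T)
f=lambda p:(np.array(p,float)+.5)/[4.4,4.2]-.5+[235,130]
zb=T[2,3]-19
for n,p,z in(("keybot",[[347,315],[447,315]],zb),("keytop",[[349,397],[450,397]],zb+32),("shaft",[[318,345],[491,345]],78),("floor",[[362,270],[450,270]],62),("shoulder",[[224,300],[587,300]],50)):
    q=totool(T,onz(c,f(p),z)); print(n,q.round(1).tolist(),q.mean(0).round(2))
```

```text
keybot [[22.7, -7.7, 19.0], [22.7, 5.7, 19.0]] [22.73 -0.99 19.04]
keytop [[23.6, -6.2, -13.0], [23.6, 4.9, -13.0]] [ 23.57  -0.68 -12.96]
shaft [[2.6, -14.6, 61.8], [2.6, 15.0, 61.7]] [ 2.64  0.23 61.76]
floor [[11.9, -7.4, 77.8], [11.9, 8.5, 77.8]] [11.89  0.56 77.78]
shoulder [[2.0, -34.3, 89.8], [2.1, 35.4, 89.7]] [ 2.04  0.54 89.76]
```

Key sits about 1.2 mm off the slot along tool y. I correct this while descending.

Emit:
step_arm([
  {"dr": [0, 0, 0], "slide": [1.5, 1.2, 10], "jaw": 5},
  {"dr": [0, 0, 0], "slide": [1.5, 1.2, 25], "jaw": 5},
  {"dr": [0, 0, 0], "slide": [1.5, 1.2, 35], "jaw": 5},
  {"dr": [0, 0, 0], "slide": [1.5, 1.2, 40], "jaw": 5},
  {"dr": [0, 0, 0], "slide": [1.5, 1.2, 44], "jaw": 5},
  {"dr": [0, 0, 0], "slide": [1.5, 1.2, 48], "jaw": 5},
  {"dr": [0, 0, 0], "slide": [1.5, 1.2, 51], "jaw": 5},
  {"dr": [0, 0, 0], "slide": [1.5, 1.2, 51], "jaw": 5},
])

```text
clock: 7.35
position: [558.0, 43.3, 89.7]
ee_rot: [0.246, 0.969, -0.0, -0.0]
contact_force: [0.1, -0.9, -1.5]
gripper_width: 9.7
grasp_force: 60.5
```

Emit:
step_arm([
  {"dr": [0, 0, 0], "slide": [0, 0, 2], "jaw": 5},
  {"dr": [0, 0, 0], "slide": [0, 0, 4], "jaw": 5},
  {"dr": [0, 0, 0], "slide": [0, 0, 6], "jaw": 5},
  {"dr": [0, 0, 0], "slide": [0, 0, 7.5], "jaw": 5},
  {"dr": [0, 0, 0], "slide": [0, 0, 8], "jaw": 5},
  {"dr": [0, 0, 0], "slide": [0, 0, 8.5], "jaw": 5},
  {"dr": [0, 0, 0], "slide": [0, 0, 8.5], "jaw": 5},
  {"dr": [0, 0, 0], "slide": [0, 0, 8.5], "jaw": 5},
])

```text
clock: 8.35
position: [558.1, 43.4, 81.4]
ee_rot: [0.246, 0.969, 0.0, 0.0]
contact_force: [0.4, -0.4, -1.7]
gripper_width: 10.1
grasp_force: 60.5
```

Emit:
step_arm([
  {"dr": [0, 0, 0], "slide": [0, 0, 0.5], "jaw": 5},
  {"dr": [0, 0, 0], "slide": [0, 0, 0.5], "jaw": 40},
  {"dr": [0, 0, 0], "slide": [0, 0, 0.5], "jaw": 40},
  {"dr": [0, 0, 0], "slide": [0, 0, 0.5], "jaw": 40},
  {"dr": [0, 0, 0], "slide": [0, 0, -30], "jaw": 40},
  {"dr": [0, 0, 0], "slide": [0, 0, -70], "jaw": 40},
  {"dr": [0, 0, 0], "slide": [0, 0, -110], "jaw": 40},
  {"dr": [0, 0, 0], "slide": [0, 0, -120], "jaw": 40},
])

```text
clock: 9.35
position: [559.5, 43.7, 204.5]
ee_rot: [0.246, 0.969, 0.001, 0.003]
contact_force: [-0.4, -0.5, 0.6]
gripper_width: 40.2
grasp_force: 0.0
```

Run:
```python
from h import *
s,T=pose(); im=optics.get_image("wrist"); cv2.imwrite("pics/w_seat.png",im); np.save("w_seat.npy",T); c=cam("wrist",T)
print(s["position"]); p=proj(c,[[558,42,94]])[0].astype(int); print(p)
x0,y0=p-[50,38]; cv2.imwrite("pics/w_seatc.png",cv2.resize(im[y0:y0+75,x0:x0+100],None,fx=8,fy=8,interpolation=cv2.INTER_CUBIC)); print(x0,y0)
go([447,-364,230],180)
# hub from earlier picture
Th=np.load("w_hub.npy"); ch=cam("wrist",Th); h=cv2.imread("pics/w_hub.png"); x=h[130:235,265:370]; print('hub at',onz(ch,[[317,187]],46).round(1))
```

```text
[559.54916992  43.68364324 204.53130559]
[323 195]
273 157
slide [ -95.6 -411.8  -26.9] dr [ 0.02  0.03 -3.56]
hub at [[ 457.9 -375.3   46. ]]
```

View pics/w_seatc.png

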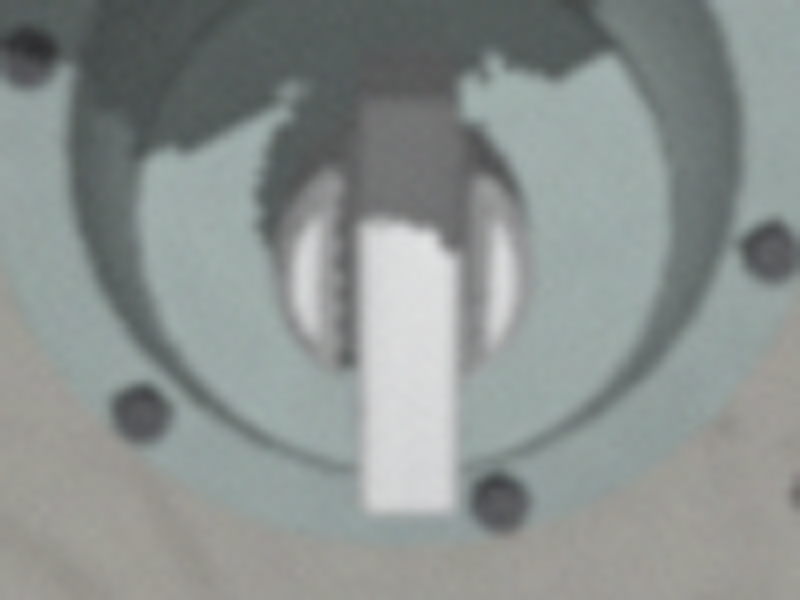

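The key is seated upright in the slot (crop cols 360–458, rows 95–515). Now the keyed sprocket, near (458,-375), heading about 26°.

Emit:
step_arm([
  {"dr": [0, 0, -1], "slide": [-16, -60, 0], "jaw": 85},
  {"dr": [0, 0, -2], "slide": [-32, -120, 0], "jaw": 85},
  {"dr": [0, 0, -3], "slide": [-48, -180, 0], "jaw": 85},
  {"dr": [0, 0, -4], "slide": [-64, -240, 5], "jaw": 85},
  {"dr": [0, 0, -5], "slide": [-80, -300, 15], "jaw": 85},
  {"dr": [0, 0, -6], "slide": [-96, -360, 25], "jaw": 85},
  {"dr": [0, 0, -6.8], "slide": [-110, -417, 34], "jaw": 85},
  {"dr": [0, 0, -6.8], "slide": [-110, -417, 34], "jaw": 85},
])

```text
clock: 10.4
position: [453.2, -378.4, 164.1]
ee_rot: [-0.221, 0.975, 0.002, -0.002]
contact_force: [0.6, 0.3, 0.8]
gripper_width: 85.1
grasp_force: 0.0
```

Run:
```python
from h import *
T=np.load("w_seat.npy"); c=cam("wrist",T)
f=lambda p:(np.array(p,float)+.5)/8-.5+[273,157]
print("key",onz(c,f([[360,95],[460,95],[365,515],[457,515]]),94).mean(0), "shaft",onz(c,f([[285,270],[528,270]]),78).mean(0),"shoulder",onz(c,f([[137,220],[672,220],[400,470]]),50)[:,:2].round(1).tolist())
s,T=pose(); im=optics.get_image("wrist"); cv2.imwrite("pics/w_hub2.png",im); np.save("w_hub2.npy",T); c=cam("wrist",T)
p=proj(c,[[458,-375,46]])[0].astype(int); print(s["position"],s["ee_rot"],p)
x0,y0=p-[80,75]; print(x0,y0); cv2.imwrite("pics/w_hub2c.png",cv2.resize(im[y0:y0+150,x0:x0+160],None,fx=4,fy=4,interpolation=cv2.INTER_CUBIC))
```

```text
key [557.98454193  42.81966221  94.        ] shaft [557.50685245  42.52457322  78.        ] shoulder [[541.4, 10.5], [575.3, 72.9], [589.2, 24.2]]
[ 453.21522061 -378.35302234  164.14848077] [-0.22143992  0.9751704   0.00171734 -0.00202591] [326 200]
246 125
```

View pics/w_hub2c.png

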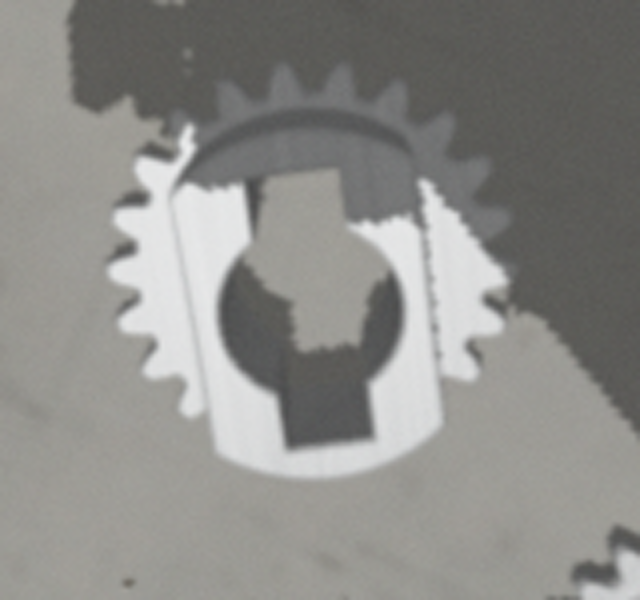

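The crop shows the slotted boss with flats from (175,200)–(215,455) and (415,150)–(440,425). Slot ends are at (292,174) and (331,443).

Run:
```python
from h import *
T=np.load("w_hub2.npy"); c=cam("wrist",T)
f=lambda p:(np.array(p,float)+.5)/4-.5+[246,125]
q=totool(T,onz(c,f([[292,174],[331,443],[175,200],[215,455],[418,185],[442,425],[297,127],[333,478]]),46)); print(q.round(1).tolist())
for i in(0,2,4,6): d=q[i]-q[i+1]; print(np.degrees(np.arctan2(d[1],d[0])),np.linalg.norm(d),(q[i]+q[i+1])[:2]/2)
n=np.array([1,0]);
# flats midline and length
a=[np.polyfit(q[[i,i+1],0],q[[i,i+1],1],1) for i in(2,4)]; print(a)
```

```text
[[25.3, -6.8, 118.2], [-41.9, 2.4, 118.0], [19.2, -33.8, 118.1], [-45.1, -26.3, 117.9], [22.7, 22.1, 118.3], [-37.2, 29.6, 118.2], [36.0, -5.6, 118.2], [-51.4, 2.9, 118.0]]
-7.742215037292005 67.78229105324752 [-8.32681447 -2.20749553]
-6.624064164499862 64.74905370463347 [-12.93705192 -30.03100946]
-7.07804175135329 60.28873155996293 [-7.24484568 25.84944067]
-5.522097398651381 87.86114943225058 [-7.69371585 -1.34139321]
[array([ -0.11612959, -31.53338399]), array([-0.12416741, 24.94986692])]
```

Emit:
step_arm([
  {"dr": [0, 0, -0.87], "slide": [-8.2, -2.2, 30], "jaw": 85},
  {"dr": [0, 0, -0.87], "slide": [-8.2, -2.2, 70], "jaw": 85},
  {"dr": [0, 0, -0.87], "slide": [-8.2, -2.2, 110], "jaw": 85},
  {"dr": [0, 0, -0.87], "slide": [-8.2, -2.2, 135], "jaw": 85},
  {"dr": [0, 0, -0.87], "slide": [-8.2, -2.2, 146], "jaw": 85},
  {"dr": [0, 0, -0.87], "slide": [-8.2, -2.2, 146], "jaw": 85},
  {"dr": [0, 0, -0.87], "slide": [-8.2, -2.2, 146], "jaw": 45},
  {"dr": [0, 0, -0.87], "slide": [-8.2, -2.2, 146], "jaw": 45},
])

```text
clock: 11.45
position: [465.3, -374.3, 23.1]
ee_rot: [-0.283, 0.959, -0.001, 0.001]
contact_force: [0.7, 0.8, -1.9]
gripper_width: 56.8
grasp_force: 67.0
```

Emit:
step_arm([
  {"dr": [0, 0, 0], "slide": [0, 0, 0], "jaw": 45},
  {"dr": [0, 0, 0], "slide": [0, 0, 0], "jaw": 45},
  {"dr": [0, 0, 0], "slide": [0, 0, 0], "jaw": 45},
  {"dr": [0, 0, 0], "slide": [0, 0, -10], "jaw": 45},
  {"dr": [0, 0, 0], "slide": [0, 0, -30], "jaw": 45},
  {"dr": [0, 0, 0], "slide": [0, 0, -60], "jaw": 45},
  {"dr": [0, 0, 0], "slide": [0, 0, -100], "jaw": 45},
  {"dr": [0, 0, 0], "slide": [0, 0, -140], "jaw": 45},
])

```text
clock: 12.45
position: [463.2, -373.5, 161.6]
ee_rot: [-0.283, 0.959, 0.001, -0.001]
contact_force: [0.0, 0.3, -3.8]
gripper_width: 56.9
grasp_force: 66.9
```

Run:
```python
from h import *
s,T=pose(); print(s["position"],s["ee_rot"],s["gripper_width"]); go([558,42.7,165],151.5)
```

```text
[ 463.22851913 -373.5332593   161.57587527] [-2.82699360e-01  9.59207613e-01  1.11428143e-03 -7.64817026e-04] 56.93323709506422
slide [-305.4  298.3   -2.9] dr [ 0.01 -0.02  7.67]
```

Emit:
step_arm([
  {"dr": [0, 0, 1], "slide": [-40, 39, -3], "jaw": 45},
  {"dr": [0, 0, 2.1], "slide": [-82, 80, -3], "jaw": 45},
  {"dr": [0, 0, 3.2], "slide": [-124, 121, -3], "jaw": 45},
  {"dr": [0, 0, 4.3], "slide": [-166, 162, -3], "jaw": 45},
  {"dr": [0, 0, 5.4], "slide": [-208, 203, -3], "jaw": 45},
  {"dr": [0, 0, 6.5], "slide": [-250, 244, -3], "jaw": 45},
  {"dr": [0, 0, 7.5], "slide": [-290, 283, -3], "jaw": 45},
  {"dr": [0, 0, 7.67], "slide": [-305, 298, -3], "jaw": 45},
])

```text
clock: 13.45
position: [558.3, 44.6, 163.7]
ee_rot: [0.245, 0.969, 0.0, -0.001]
contact_force: [0.1, -0.5, -5.0]
gripper_width: 56.6
grasp_force: 67.0
```

Emit:
step_arm([
  {"dr": [0, 0, 0], "slide": [0, 0, 0], "jaw": 45},
  {"dr": [0, 0, 0], "slide": [0, 0, 0], "jaw": 45},
  {"dr": [0, 0, 0], "slide": [0, 0, 0], "jaw": 45},
  {"dr": [0, 0, 0], "slide": [0, 0, 0], "jaw": 45},
  {"dr": [0, 0, 0], "slide": [0, 0, 0], "jaw": 45},
  {"dr": [0, 0, 0], "slide": [0, 0, 0], "jaw": 45},
  {"dr": [0, 0, 0], "slide": [0, 0, 0], "jaw": 45},
  {"dr": [0, 0, 0], "slide": [0, 0, 0], "jaw": 45},
])

```text
clock: 14.45
position: [558.6, 41.8, 164.3]
ee_rot: [0.246, 0.969, -0.0, -0.0]
contact_force: [-0.1, 0.0, -4.1]
gripper_width: 56.5
grasp_force: 67.0
```

Run:
```python
from h import *
s,T=pose(); im=optics.get_image("wrist"); cv2.imwrite("pics/w_over.png",im); np.save("w_over.npy",T); c=cam("wrist",T)
print(s["position"],s["gripper_width"],proj(c,[[558,42.7,94]])); go([558,42.7,165],151.5)
cv2.imwrite("pics/w_overc.png",cv2.resize(im[165:315,225:425],None,fx=4,fy=4,interpolation=cv2.INTER_CUBIC))
```

```text
[558.63576629  41.83780561 164.30013733] 56.522047425127106 [[326.78442645 210.02718319]]
slide [ 1.   0.4 -0.7] dr [0. 0. 0.]
```

View pics/w_overc.png

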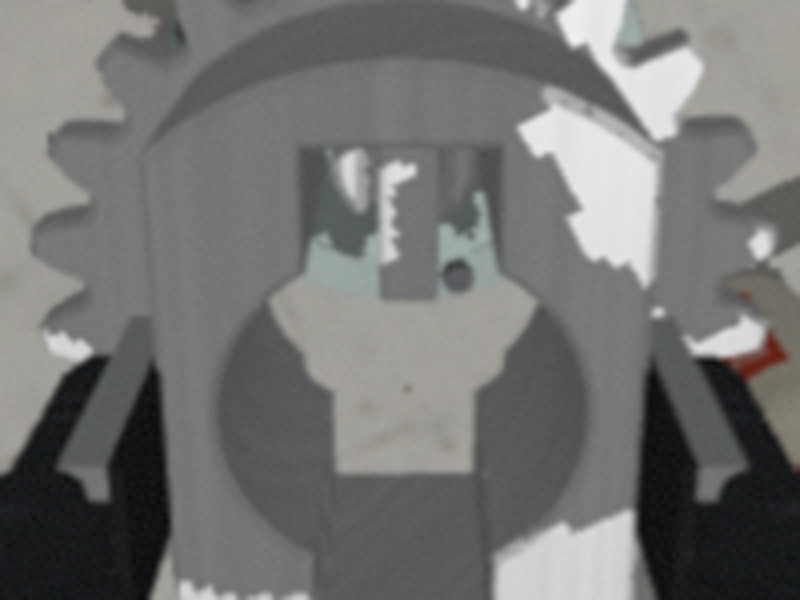

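The slot frames the key (crop cols 380–437, slot cols 300–502). I'll work out the residual offset.

Run:
```python
from h import *
T=np.load("w_over.npy"); c=cam("wrist",T)
f=lambda p:(np.array(p,float)+.5)/4-.5+[225,165]
zt=T[2,3]-20+46
g=lambda n,p,z: print(n,totool(T,onz(c,f(p),z)).round(1).tolist())
g("slot near",[[300,145],[502,145]],zt); g("boss apex",[[402,58]],zt); g("flats",[[145,160],[660,160]],zt); g("flats2",[[172,520],[640,520]],zt)
g("slot far bottom",[[335,472],[475,472]],zt-46); g("bore",[[220,410],[587,410]],zt)
g("key far",[[381,298],[437,298]],94); g("key up",[[381,200],[437,160]],94); g("shaft land",[[340,150],[480,150]],78)
```

```text
slot near [[39.6, -11.6, -26.0], [39.6, 9.8, -26.0]]
boss apex [[49.1, -0.8, -26.0]]
flats [[37.9, -28.2, -26.0], [37.9, 26.7, -26.0]]
flats2 [[-7.2, -28.1, -26.0], [-7.2, 27.5, -26.0]]
slot far bottom [[-31.2, -11.7, 20.0], [-31.2, 11.1, 20.0]]
bore [[7.7, -21.7, -26.0], [7.7, 20.4, -26.0]]
key far [[-24.0, -5.1, 70.3], [-24.0, 6.2, 70.3]]
key up [[-2.9, -5.0, 70.3], [5.4, 6.0, 70.3]]
shaft land [[2.2, -13.8, 86.3], [2.2, 15.4, 86.3]]
```

Shift of about -3.5 in x and +1.3 in y, then descend.

Emit:
step_arm([
  {"dr": [0, 0, 0], "slide": [-3.5, 1.3, 10], "jaw": 45},
  {"dr": [0, 0, 0], "slide": [-3.5, 1.3, 30], "jaw": 45},
  {"dr": [0, 0, 0], "slide": [-3.5, 1.3, 42], "jaw": 45},
  {"dr": [0, 0, 0], "slide": [-3.5, 1.3, 50], "jaw": 45},
  {"dr": [0, 0, 0], "slide": [-3.5, 1.3, 58], "jaw": 45},
  {"dr": [0, 0, 0], "slide": [-3.5, 1.3, 66], "jaw": 45},
  {"dr": [0, 0, 0], "slide": [-3.5, 1.3, 74], "jaw": 45},
  {"dr": [0, 0, 0], "slide": [-3.5, 1.3, 82], "jaw": 45},
])

```text
clock: 15.5
position: [562.5, 41.3, 82.0]
ee_rot: [0.246, 0.969, 0.0, 0.0]
contact_force: [-0.4, -0.4, -4.1]
gripper_width: 56.4
grasp_force: 66.9
```

Emit:
step_arm([
  {"dr": [0, 0, 0], "slide": [0, 0, 2], "jaw": 45},
  {"dr": [0, 0, 0], "slide": [0, 0, 4], "jaw": 45},
  {"dr": [0, 0, 0], "slide": [0, 0, 6], "jaw": 45},
  {"dr": [0, 0, 0], "slide": [0, 0, 8], "jaw": 45},
  {"dr": [0, 0, 0], "slide": [0, 0, 9], "jaw": 45},
  {"dr": [0, 0, 0], "slide": [0, 0, 10], "jaw": 45},
  {"dr": [0, 0, 0], "slide": [0, 0, 10.5], "jaw": 45},
  {"dr": [0, 0, 0], "slide": [0, 0, 10.5], "jaw": 45},
])

```text
clock: 16.5
position: [562.4, 41.3, 73.0]
ee_rot: [0.246, 0.969, -0.0, 0.0]
contact_force: [-3.0, 0.4, 4.9]
gripper_width: 56.7
grasp_force: 68.2
```

Light contact (9 N change) at TCP z 73 against 23 at grasp, so the underside should be on the shoulder at z 50. I release, lift and look.

Emit:
step_arm([
  {"dr": [0, 0, 0], "slide": [0, 0, 0], "jaw": 85},
  {"dr": [0, 0, 0], "slide": [0, 0, 0], "jaw": 85},
  {"dr": [0, 0, 0], "slide": [0, 0, 0], "jaw": 85},
  {"dr": [0, 0, 0], "slide": [0, 0, 0], "jaw": 85},
  {"dr": [0, 0, 0], "slide": [0, 0, -20], "jaw": 85},
  {"dr": [0, 0, 0], "slide": [0, 0, -60], "jaw": 85},
  {"dr": [0, 0, 0], "slide": [0, 0, -110], "jaw": 85},
  {"dr": [0, 0, 0], "slide": [0, 0, -130], "jaw": 85},
])

```text
clock: 17.5
position: [563.8, 41.5, 205.3]
ee_rot: [0.246, 0.969, 0.001, 0.003]
contact_force: [-0.6, -0.1, -0.2]
gripper_width: 85.1
grasp_force: 0.0
```

Run:
```python
from h import *
s,T=pose(); im=optics.get_image("wrist"); np.save("w_fin.npy",T); c=cam("wrist",T); cv2.imwrite("pics/w_fin.png",im)
print(s["position"],s["gripper_width"],s["contact_force"])
sd=optics.get_image("side"); p=proj(cam("side"),[[558,42.7,80]])[0].astype(int); x,y=p-[40,40]
a=cv2.resize(im[95:305,215:425],(400,400),interpolation=2); b=cv2.resize(sd[y:y+80,x:x+80],(400,400),interpolation=2)
cv2.imwrite("pics/fin.png",np.hstack([a,b]))
# expected heights for pad: side-view pixel positions of disc top rim z=60, 60+3
print(x,y,proj(cam("side"),[[558,42.7,96],[558,42.7,60]])-[x,y])
```

```text
[563.79101382  41.53789977 205.30155381] 85.13223845312378 [-0.64003338 -0.09180058 -0.22306508]
264 138 [[40.60938885 36.30380651]
 [40.57447085 45.307848  ]]
```

View pics/fin.png

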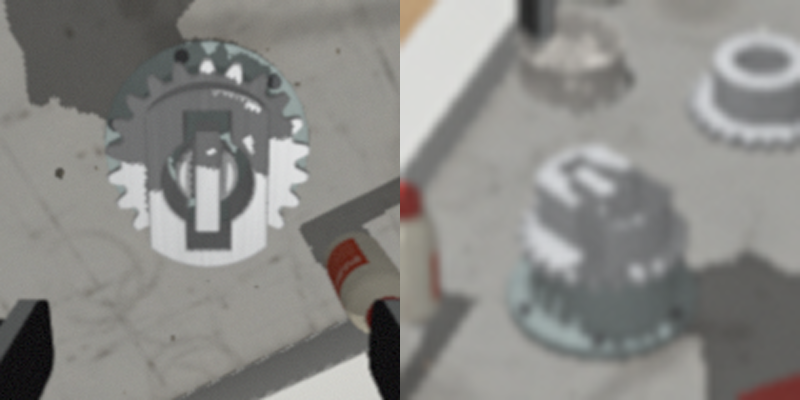

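Run:
```python
from h import *
im=cv2.imread("pics/w_fin.png"); T=np.load("w_fin.npy"); c=cam("wrist",T)
f=lambda p:(np.array(p,float)+.5)/1.905-.5+[215,95]
for n,p in(("flats far",[[150,235],[268,235]]),("flats near",[[147,130],[269,130]]),("length",[[207,84],[209,267]]),("slot",[[207,110],[209,250]])):
    q=totool(T,onz(c,f(p),96)); print(n,q.round(1).tolist(),np.linalg.norm(q[0]-q[1]).round(1))
q=totool(T,onz(c,f([[197,130],[219,130],[197,232],[219,232]]),94)); print(q.round(1).tolist())
cv2.imwrite("pics/fin2.png",cv2.resize(im[130:240,265:375],None,fx=5.4,fy=5.4,interpolation=2))
```

```text
flats far [[-21.0, -30.4, 109.3], [-21.1, 27.5, 109.5]] 57.9
flats near [[30.9, -30.0, 109.1], [30.9, 26.3, 109.3]] 56.3
length [[51.8, -2.3, 109.1], [-38.2, -1.5, 109.5]] 90.1
slot [[40.1, -2.3, 109.1], [-29.0, -1.5, 109.4]] 69.2
[[30.5, -7.0, 111.1], [30.5, 3.2, 111.2], [-20.3, -7.4, 111.4], [-20.3, 3.5, 111.4]]
```

View pics/fin2.png

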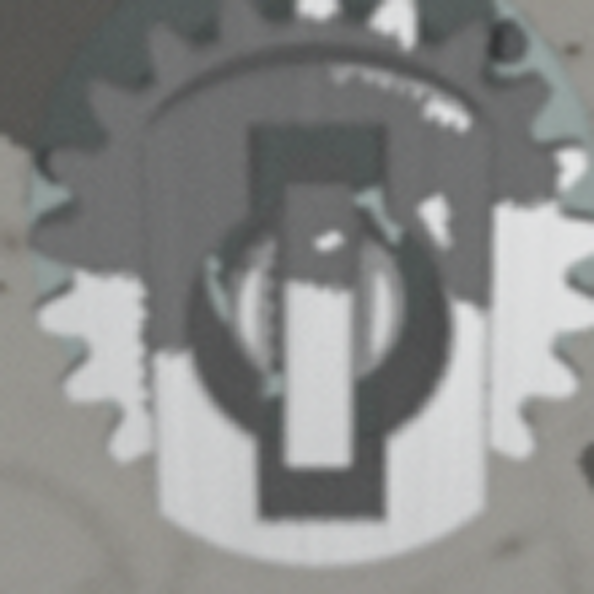

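The final view shows the sprocket flat on the gearbox shoulder, its sizes matching a boss top at z 96. The key stands inside the slot and the gripper is clear.

```bash
python3 -c "
from bench import arm; print(arm.job_done())"
```

```text
the job is handed in; nothing more can be done
None
```

The narrow key is upright in the shaft slot and the keyed sprocket is over it, home on the shoulder as far as the contact height and last images show. Both are released and the job is handed in at about 17.6 s; no verdict was returned.

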